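# Shut and lock the cup cabinet with the blade key

## Task

Slide the grey door of the blue cabinet fully shut by its black handle. Then take the red blade key from its wooden stand, put its blade in the brass slotted fastener on the cabinet's sloping face and turn it a quarter turn clockwise to its stop so that the cabinet is locked, turning it only with the key. Put the key back upright in the stand's pocket, blade down and fully seated, let go, and leave everything else on the bench where it stands.

Things in the scene. Friction and masses are not known exactly. Their poses are not given: they have to be found in the camera images.
- cabinet: Blue metal cabinet fixed to the bench, 220 deep (x), 360 wide (y), 70 high in front, 197 at the back; origin at the middle of its underside, x away from its front. Its top is one face sloping at 30 degrees to the horizontal, rising along x from the front edge to the back.
- door_handle (a point): Grip point of the door's black handle, a bar 60 (x) x 14 (y) x 40 (z) mm, square on the door; the point is on its middle, 26 above the door's surface, 14 below the bar's top. Axes: x up the slope, y level along the face (door opens to +y, shuts to -y), z out of the face. The door is a grey panel 182 (x) x 150 (y); its surface is 10 above the face.
- door_panel (a joint): Travel of the sliding door in m: 0 = fully shut (its stop), 0.13 = fully open; friction about 2 N, stays where it is left.
- slot (a point): Middle of the slot's mouth on the slotted brass disc, 35 across, near the sloping face's right edge, flush with a dark collar 53 across; mouth 12 above the face. Slot 6.5 wide, 9 deep, 35 long. Axes: x along the slot (turns with it), z out of the face on the turning axis. Door shut: the handle is 80 from here along the face's y. Red mark (below): slot open; green (left): locked.
- fastener (a joint): Angle of the fastener in rad: 0 = open (slot runs up and down the slope), grows clockwise seen looking at the face, pi/2 = locked (slot runs level, along the face) at a hard stop; friction about 0.1 N m, stays where it is left.
- key_handle (a point): Centre of the handle of the loose blade key (60 g), which stands upright, blade down, in the stand. Handle: red block 40 (x) x 16 (y) x 50 (z) mm, flat-sided; from the middle of its underside a steel blade, 22 wide (x), 3 thick (y), sticks out 30 downward (-z). So the blade's tip is 55 below this point. The key is the same after a half turn about z.
- key_tip (a point): Middle of the end edge of the key's blade, 55 mm below the handle's centre; same axes as key_handle.
- stand_pocket (a point): Middle of the pocket's mouth in the top of the wooden stand (fixed block 90 x 60 x 45 high mm; this point is 45 above the bench). Pocket: 28 along x, 10 along y, 38 deep; z up. The key's blade hangs in the pocket and the handle's underside rests on the stand's top around it, so the handle's centre is then 25 above this point.
- jebena: Dark clay coffee pot, loose bystander, 136 across, 200 high, with a handle and a spout; origin at the middle of its underside, z up.
- cini0: White handleless cup, loose bystander, 68 across, 50 high; origin at the middle of its underside, z up.
- cini1: White cup like cini0, loose bystander.
- cini2: White cup like cini0, loose bystander.
- scoop: Green plastic scoop lying on the bench, loose bystander, about 150 long, 45 wide, 32 high; origin under the bowl's middle, handle to its -x.
- spatula: Wooden spatula lying along its x, loose bystander, 240 long.
- jar: Closed glass jar with an orange twist cap, loose bystander, 80 across, 130 high; origin at the middle of its underside, z up.
- key: The whole key; origin at the middle of the handle's underside, where the blade starts (25 mm below key_handle).

How it is judged:
By the outcome, as a careful person would: the job done as asked, in the order asked, and still so for the second after the job is handed in, with the robot touching nothing.
It also fails if it takes over 69 s, if anything falls off the work surface, if the arm or the gripper's body presses on something with over 40 N, if the wrist force passes 120 N, or if a joint passes its speed limit or range.

## Robot

A 6-joint arm with a two-finger parallel gripper is mounted at the origin on the work surface. World frame = base frame: x ahead of the robot, y to its left, z up, the work surface at z = 0. Lengths are in mm, angles in rad, forces in N, time in s.
With the tool pointing down it reaches from about 325 to 875 mm from the base axis. Payload 4.4 kg.
Tool frame: the origin (TCP) lies on the centre line of the jaws, within the pads' length; the fingertips stand ahead of it and the grasp point (between the pads) lies 6 mm ahead of it (ctrl.tcp_to_tips is the z of the fingertips in the tool frame, in mm); z points along the fingers, y is the direction in which the jaws open and shut (so a half turn about z gives the same grasp; the last joint's range is limited). The gripper opens to 85 mm and grips with 20 to 120 N. Pads are 22 mm wide; open, the fingers measure 114 mm over their backs; the gripper's body (76 mm by 85 mm) begins 54 mm behind the grasp point. The pads swing forward as they close: fully open they stand 13 mm farther back than shut.
Start: joints at [-1.379, 0.207, 1.542, -0, 1.393, -0.15], TCP at [192.718, -541.745, 256.282] pointing down, gripper open.
Joint ranges: [-2.73, 2.73], [-0.86, 2.22], [0.23, 2.46], [-1.11, 4.25], [0.08, 2.63], [-2.82, 2.82]. Speed limits (rad/s): [2.79, 2.79, 3.14, 3.14, 3.14, 3.14].

## Interface

Orientations are given as a 3x3 rotation matrix whose columns are the frame's x, y, z axes.
In Python, from plant import ctrl, sensors, optics gives the robot as it stands. Calls block until the motion is done:
- ctrl.move_ptp(position, orientation): joint-space move of the TCP to a pose.
- ctrl.move_l(position, rot=None, vel=150, threshold=None): straight line of the TCP; rot=None keeps the orientation; vel is the mean speed in mm/s. With threshold (N) it stops when the force on the tool has changed by that much, and returns True; else False.
- ctrl.set_joints(angles): joint-space move.
- ctrl.gripper_to(opening, force=None): finger opening in mm; force is the grip in N (None keeps the last); returns when the fingers have stopped.
- ctrl.hold(seconds).
- ctrl.solve_ik(position, orientation): joint angles nearest the present ones, or None.
- sensors.read_state(): the state.
- optics.grab_frame(name): name is "side" or "top" or "wrist"; returns (picture, depth): 384x512x3 uint8, red, green, blue; 384x512 float32, mm along the optical axis (not along the pixel's ray), 0 where there is no reading.
- optics.camera_params(name): a dict with "mtx" (3x3 intrinsics, pixels), "R" (3x3) and "t" (3): a world point X has camera coordinates R X + t; the wrist camera has in their place "T_tool_cam" (4x4, takes a point from camera to tool coordinates, whose origin is the TCP and whose axes are the flange's). Camera axes: x right, y down, z forward; pixel columns grow to the right and rows downward; lengths in mm; the calibration is good to about 2 mm. A picture is of the moment at which its call begins: read the wrist's pose just before it. camera_params takes no time and is no camera call.
A pose or a line that the arm cannot do raises ctrl.MotionError and nothing moves.
- ctrl.finish_job(): hands the job in, once; it reports no verdict.
The state is a dict: "t": time; "q": joint angles; "qvel": joint speeds; "tau": joint torques, N m; "eef_pos": TCP position; "eef_rot": TCP orientation; "force": force on the tool from outside, world axes, zero at the start; "wrist_torque": the same for the moment, N m; "grip_width": finger opening in mm.
Only numpy, scipy, OpenCV 4.12 (cv2) and the standard library are available. Lean on these libraries where they do the work, as an engineer would, in place of code of your own. Each camera call takes 0.05 s, during which the arm holds its last target.

## Working session

There is one attempt and no reset: what is moved stays moved. The work goes in short steps, each a Python script; the robot and the scene stay as the last script left them, time stands still between calls to the robot, and variables do not carry over. Pictures are saved under pics/ and viewed, and the job is handed in when it is done.

```bash
mkdir -p pics; ls; python3 - <<'E'
from plant import ctrl,sensors,optics
import cv2,numpy as np
for n in ("side","top","wrist"):
    p,d=optics.grab_frame(n); cv2.imwrite(f"pics/{n}0.png",p[:,:,::-1]); np.savez(f"pics/{n}0.npz",p=p,d=d)
    print(n,{k:np.round(v,3).tolist() for k,v in optics.camera_params(n).items()},(d>0).mean())
s=sensors.read_state();print(s['t'],s['force'],ctrl.tcp_to_tips,s['eef_rot'])
E
```

```text
pics
side {'mtx': [[485.098, 0.0, 254.331], [0.0, 485.098, 187.184], [0.0, 0.0, 1.0]], 'R': [[0.978, -0.21, 0.005], [-0.116, -0.561, -0.82], [0.175, 0.801, -0.573]], 't': [-516.019, 163.338, 1367.083]} 0.9960683186848959
top {'mtx': [[353.485, 0.0, 259.121], [0.0, 353.485, 189.619], [0.0, 0.0, 1.0]], 'R': [[-0.009, -1.0, -0.002], [-0.991, 0.009, -0.133], [0.133, 0.001, -0.991]], 't': [-7.504, 501.731, 1413.134]} 0.9957682291666666
wrist {'mtx': [[303.43, 0.0, 252.031], [0.0, 303.43, 196.259], [0.0, 0.0, 1.0]], 'T_tool_cam': [[-0.0, -0.958, -0.287, 74.518], [1.0, -0.0, 0.001, 0.908], [-0.001, -0.287, 0.958, -116.863], [0.0, 0.0, 0.0, 1.0]]} 0.9961344401041666
0.15 [-0.06580806  0.3760469   0.54641795] 25.0 [[ 9.42162900e-01  3.35155132e-01 -3.26301904e-04]
 [ 3.35155171e-01 -9.42161287e-01  1.76641375e-03]
 [ 2.84593612e-04 -1.77361127e-03 -9.99998387e-01]]
```

View pics/side0.png

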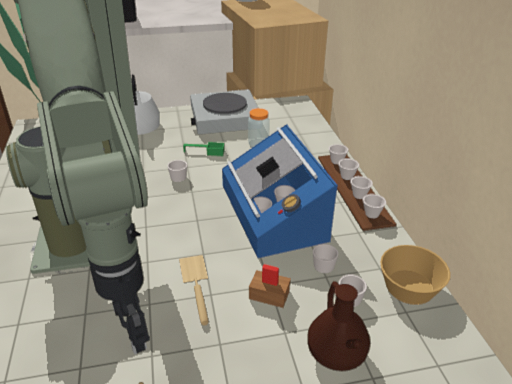

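View pics/top0.png

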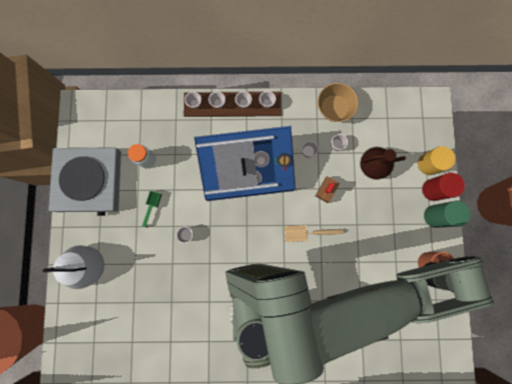

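View pics/wrist0.png

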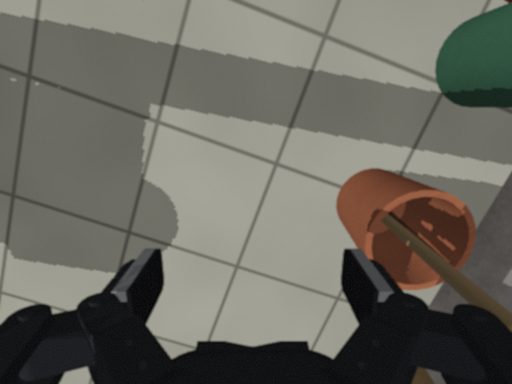

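```bash
cat > h.py <<'E'
from plant import ctrl,sensors,optics
import cv2,numpy as np
def cloud(n,d,st=None):
    c=optics.camera_params(n); K=c['mtx']
    v,u=np.mgrid[0:d.shape[0],0:d.shape[1]]
    P=np.stack([(u-K[0,2])*d/K[0,0],(v-K[1,2])*d/K[1,1],d],-1)
    if n!='wrist': return (P-c['t'])@c['R']
    T=c['T_tool_cam']; P=P@T[:3,:3].T+T[:3,3]
    return P@np.array(st['eef_rot']).T+np.array(st['eef_pos'])
def proj(n,X,st=None):
    c=optics.camera_params(n);X=np.atleast_2d(X).astype(float)
    if n!='wrist': P=X@c['R'].T+c['t']
    else:
        T=c['T_tool_cam'];P=(X-np.array(st['eef_pos']))@np.array(st['eef_rot']);P=(P-T[:3,3])@T[:3,:3]
    p=P@c['mtx'].T; return p[:,:2]/p[:,2:]
def look(n,tag,save=True):
    st=sensors.read_state();p,d=optics.grab_frame(n)
    np.savez(f"pics/{tag}.npz",p=p,d=d,pos=st['eef_pos'],rot=st['eef_rot']);cv2.imwrite(f"pics/{tag}.png",p[:,:,::-1])
    return p,d,st
def load(tag):
    z=np.load(f"pics/{tag}.npz");st=dict(eef_pos=z['pos'],eef_rot=z['rot']) if 'pos' in z else None
    return z['p'],z['d'],st
def crop(p,u0,u1,v0,v1,k,out): cv2.imwrite(out,cv2.resize(p[v0:v1,u0:u1,::-1],None,fx=k,fy=k,interpolation=cv2.INTER_CUBIC))
E
python3 - <<'E'
from h import *
p,d,_=load('side0'); X=cloud('side',d); crop(p,210,350,110,310,3,'pics/sc.png')
q,e,_=load('top0'); Y=cloud('top',e); crop(q,180,360,110,220,4,'pics/tc.png')
def rep(name,img,C,m):
    P=C[m]; print(name,m.sum(),np.median(P,0).round(1),P.min(0).round(),P.max(0).round())
for n,img,C in(('side',p,X),('top',q,Y)):
    i=img.astype(int);r,g,b=i[...,0],i[...,1],i[...,2]
    box=np.zeros(r.shape,bool)
    if n=='side': box[120:310,215:350]=1
    else: box[115:215,185:345]=1
    rep(n+' red',img,C,box&(r>150)&(g<60)&(b<60))
    rep(n+' blue',img,C,box&(b>r+50)&(b>g+30))
    rep(n+' black',img,C,box&(r<45)&(g<45)&(b<45))
    rep(n+' brass',img,C,box&(r>130)&(b<g-20)&(r-b>50)&(C[...,2]>60)) 
    m=box&(b>r+50)&(b>g+30); 
    # fit slope plane
E
```

```text
side red 227 [ 501.2 -300.5   78.1] [  285. -1111.    50.] [ 577. -112.  920.]
side blue 6624 [ 613.2 -121.    89. ] [  285. -1111.    -3.] [829. 238. 920.]
side black 233 [574.   36.4 164. ] [  285. -1111.    98.] [603.  46. 920.]
side brass 102 [ 600.2 -107.4  143. ] [  285. -1111.    64.] [619. -92. 920.]
top red 39 [ 501.1 -289.5   93.7] [ 485. -303.   68.] [ 517. -276.   99.]
top blue 2871 [596.4 -21.4 123. ] [ 309. -151.    0.] [ 715.  223. 1467.]
top black 40 [569.3  43.8 178.7] [543.  40. 161.] [598.  51. 194.]
top brass 51 [ 606.6 -119.4  140.3] [ 521. -362.   64.] [805. -93. 151.]
```

View pics/sc.png

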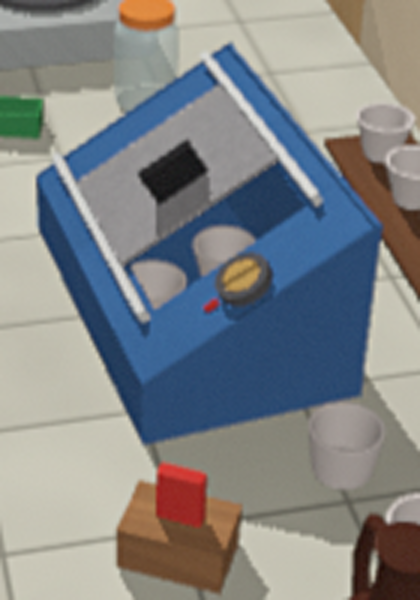

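View pics/tc.png

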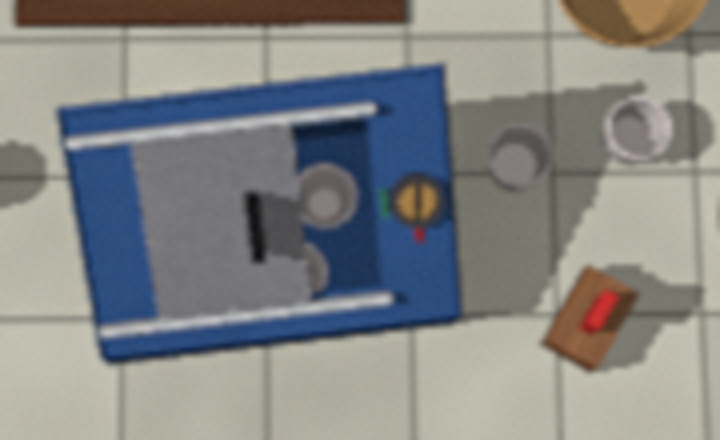

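```bash
cat >> h.py <<'E'
def frame(psi):
    c,s=np.cos(psi),np.sin(psi);a=np.radians(30)
    u=np.array([np.cos(a)*c,np.cos(a)*s,np.sin(a)]);y=np.array([-s,c,0]);n=np.cross(u,y);return u,y,n
def toolrot(x,z): 
    x=np.array(x,float);z=np.array(z,float);return np.stack([x,np.cross(z,x),z],1)
E
python3 - <<'E'
from h import *
u,y,n=frame(np.radians(6.8))
S=np.array([604,-112,143.])
k=np.array([np.cos(np.radians(-38)),np.sin(np.radians(-38)),0])
for s in(1,-1):
    print('key',s,ctrl.solve_ik([501,-290,70],toolrot(s*k,[0,0,-1])),ctrl.solve_ik([501,-290,300],toolrot(s*k,[0,0,-1])))
    print('ins',s,ctrl.solve_ik(S+n*50,toolrot(s*u,-n)))
    print('lock',s,ctrl.solve_ik(S+n*50,toolrot(-s*y,-n)))
    print('view',s,ctrl.solve_ik(S+y*50+n*180,toolrot(s*u,-n)))
    print('door',s,ctrl.solve_ik(S+y*160+n*20,toolrot(s*u,-n)))
# check plane fits
for t,nm in(('side0','side'),('top0','top')):
    p,d,_=load(t);C=cloud(nm,d);i=p.astype(int);b=(i[...,2]>i[...,0]+50)&(i[...,2]>i[...,1]+30)&(C[...,2]>72)&(C[...,2]<200)
    b&=(C[...,0]>450)&(C[...,0]<750)&(abs(C[...,1])<200)
    b=cv2.erode(b.astype(np.uint8),np.ones((3,3)))>0
    P=C[b]; 
    for _ in range(8):
        c=P.mean(0);nn=np.linalg.svd(P-c)[2][2];nn*=np.sign(nn[2]);r=(P-c)@nn;P=P[abs(r)<max(2.5,1.5*np.std(r))]
    print(nm,len(P),c.round(1),nn.round(3),np.degrees(np.arccos(nn[2])),np.degrees(np.arctan2(-nn[1],-nn[0])),r.std())
E
```

```text
key 1 [-6.74181432e-01  4.31023511e-01  1.67324745e+00 -4.44089210e-16
  1.03732169e+00  1.55984001e+00] [-6.74181432e-01  1.84358889e-01  1.47718802e+00 -4.44089210e-16
  1.48004575e+00  1.55984001e+00]
ins 1 [-0.48608219  0.0754149   1.93575915  0.43733217  0.73587342  0.69783961]
lock 1 [-0.48608219  0.0754149   1.93575915  0.43733217  0.73587342  2.26863594]
view 1 [-0.47463519 -0.25096583  1.98187674  0.34057411  0.99164446  0.85062767]
door 1 [-0.13508299  0.06898642  2.00737094  0.23542697  0.56822719  1.15036248]
key -1 [-6.74181432e-01  4.31023511e-01  1.67324745e+00 -4.44089210e-16
  1.03732169e+00 -1.58175264e+00] [-6.74181432e-01  1.84358889e-01  1.47718802e+00 -4.44089210e-16
  1.48004575e+00 -1.58175264e+00]
ins -1 [-0.48608219  0.0754149   1.93575915  0.43733217  0.73587342 -2.44375304]
lock -1 [-0.48608219  0.0754149   1.93575915  0.43733217  0.73587342 -0.87295672]
view -1 [-0.47463519 -0.25096583  1.98187674  0.34057411  0.99164446 -2.29096498]
door -1 [-0.13508299  0.06898642  2.00737094  0.23542697  0.56822719 -1.99123017]
side 1537 [613.6 -52.6 140.3] [-0.497 -0.053  0.866] 29.981876534996555 6.143148041676767 1.2950557626604249
top 822 [612.6  15.6 145.4] [-0.498 -0.057  0.865] 30.097465356152806 6.494917772791519 1.317405711716347
```

```bash
python3 - <<'E'
from h import *
k=np.array([np.cos(np.radians(-38)),np.sin(np.radians(-38)),0])
u,y,n=frame(np.radians(6.5));S=np.array([604,-112,143.])
ctrl.move_ptp([501-15*k[0],-290-15*k[1],270],toolrot(k,[0,0,-1]));ctrl.hold(.1);look('wrist','wk')
ctrl.move_ptp(S+y*75+n*190-u*30,toolrot(u,-n));ctrl.hold(.1);look('wrist','wc')
s=sensors.read_state();print(s['t'],s['eef_pos'],s['force'])
E
```

```text
2.8833 [476.2054709  -52.48398711 293.0899357 ] [-0.89366238 -0.95231081  0.06117081]
```

View pics/wk.png

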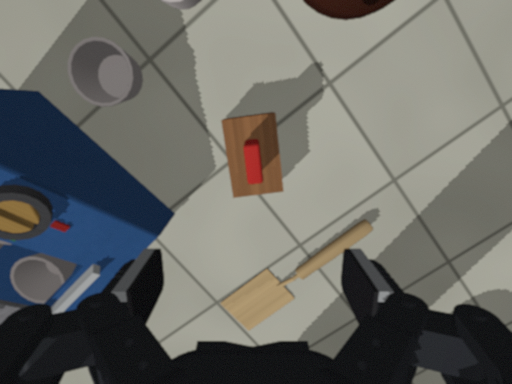

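View pics/wc.png

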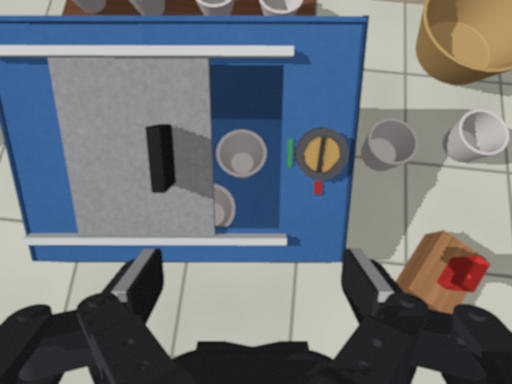

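```bash
cat >> h.py <<'E'
def rays(n,px,st=None):
    c=optics.camera_params(n);px=np.atleast_2d(px).astype(float)
    D=np.c_[px,np.ones(len(px))]@np.linalg.inv(c['mtx']).T
    if n!='wrist': return -c['R'].T@c['t'], D@c['R']
    T=c['T_tool_cam'];R=np.array(st['eef_rot']);return R@T[:3,3]+np.array(st['eef_pos']), D@T[:3,:3].T@R.T
def onplane(n,px,P0,nn,st=None):
    o,D=rays(n,px,st); return o+D*(((P0-o)@nn)/(D@nn))[:,None]
def comp(m,box):
    k=np.zeros(m.shape,bool);k[box[2]:box[3],box[0]:box[1]]=1
    nn,l,s,c=cv2.connectedComponentsWithStats((m&k).astype(np.uint8));j=1+np.argmax(s[1:,4]);return l==j,c[j],s[j]
E
python3 - <<'E'
from h import *
p,d,st=load('wc');C=cloud('wrist',d,st);i=p.astype(int);r,g,b=i[...,0],i[...,1],i[...,2]
m=(b>r+50)&(b>g+30)&(C[...,2]>75)&(C[...,2]<195)
m=cv2.erode(m.astype(np.uint8),np.ones((3,3)))>0
P=C[m]
for _ in range(12):
    c=np.median(P,0) if _==0 else P.mean(0)
    nn=np.linalg.svd(P-c)[2][2];nn*=np.sign(nn[2]);rr=(P-c)@nn;P=P[abs(rr)<max(2.,1.5*rr.std())]
print('plane',len(P),c.round(1),nn.round(4),np.degrees(np.arccos(nn[2])),np.degrees(np.arctan2(-nn[1],-nn[0])),rr.std())
# rails: white
w=(r>150)&(abs(r-b)<25)
for box in((0,310,40,62),(20,300,228,250)):
    a,cc,s=comp(w,box);pc=np.argwhere(a)[:,::-1]; rect=cv2.minAreaRect(pc.astype(np.float32));print('rail',cc,rect)
    vx,vy,x0,y0=cv2.fitLine(pc.astype(np.float32),cv2.DIST_HUBER,0,.01,.01).ravel()
    q=onplane('wrist',[[x0-100*vx,y0-100*vy],[x0+100*vx,y0+100*vy]],c+15*nn,nn,st);dd=q[0]-q[1];print(np.degrees(np.arctan2(-dd[0],dd[1])),dd/np.linalg.norm(dd))
# collar+disc
br=(r>130)&(r-b>60)&(r-g<90)
a,cc,s=comp(br,(295,350,125,185));print('brass',cc,s)
dk=(r<110)&(b<r+30)&(b<110)
a,cc,s=comp(dk|br,(290,352,120,188));hull=cv2.convexHull(np.argwhere(a)[:,::-1].astype(np.int32));e=cv2.fitEllipse(hull);print('collar',s,e)
for px in(cc,e[0]): print('slot',onplane('wrist',[px],c+12*nn,nn,st))
sl=(r<100)&(b<100); 
a,cc,s=comp(sl,(312,332,138,170));pc=np.argwhere(a)[:,::-1].astype(np.float32);print('slotline',cc,s,cv2.fitLine(pc,cv2.DIST_HUBER,0,.01,.01).ravel())
hb=(r<40)&(g<40)&(b<40);a,cc,s=comp(hb,(140,182,115,200));pc=np.argwhere(a)[:,::-1].astype(np.float32);print('handle',cc,s,cv2.minAreaRect(pc))
crop(p,130,370,100,220,3,'pics/wcc.png')
p,d,st=load('wk');C=cloud('wrist',d,st);i=p.astype(int);r,g,b=i[...,0],i[...,1],i[...,2]
rd=(r>130)&(g<60)&(b<60);a,cc,s=comp(rd,(225,290,110,200));print('key',cc,s,C[a].min(0),C[a].max(0),np.median(C[a],0))
crop(p,200,310,90,210,5,'pics/wkc.png')
E
```

```text
bash:   601 Killed                     python3 - <<'E'
from h import *
p,d,st=load('wc');C=cloud('wrist',d,st);i=p.astype(int);r,g,b=i[...,0],i[...,1],i[...,2]
m=(b>r+50)&(b>g+30)&(C[...,2]>75)&(C[...,2]<195)
m=cv2.erode(m.astype(np.uint8),np.ones((3,3)))>0
P=C[m]
for _ in range(12):
    c=np.median(P,0) if _==0 else P.mean(0)
    nn=np.linalg.svd(P-c)[2][2];nn*=np.sign(nn[2]);rr=(P-c)@nn;P=P[abs(rr)<max(2.,1.5*rr.std())]
print('plane',len(P),c.round(1),nn.round(4),np.degrees(np.arccos(nn[2])),np.degrees(np.arctan2(-nn[1],-nn[0])),rr.std())
# rails: white
w=(r>150)&(abs(r-b)<25)
for box in((0,310,40,62),(20,300,228,250)):
    a,cc,s=comp(w,box);pc=np.argwhere(a)[:,::-1]; rect=cv2.minAreaRect(pc.astype(np.float32));print('rail',cc,rect)
    vx,vy,x0,y0=cv2.fitLine(pc.astype(np.float32),cv2.DIST_HUBER,0,.01,.01).ravel()
    q=onplane('wrist',[[x0-100*vx,y0-100*vy],[x0+100*vx,y0+100*vy]],c+15*nn,nn,st);dd=q[0]-q[1];print(np.degrees(np.arctan2(-dd[0],dd[1])),dd/np.linalg.norm(dd))
# collar+disc
br=(r>130)&(r-b>60)&(r-g<90)
a,cc,s=comp(br,(295,350,125,185));print('brass',cc,s)
dk=(r<110)&(b<r+30)&(b<110)
a,cc,s=comp(dk|br,(290,352,120,188));hull=cv2.convexHull(np.argwhere(a)[:,::-1].astype(np.int32));e=cv2.fitEllipse(hull);print('collar',s,e)
for px in(cc,e[0]): print('slot',onplane('wrist',[px],c+12*nn,nn,st))
sl=(r<100)&(b<100); 
a,cc,s=comp(sl,(312,332,138,170));pc=np.argwhere(a)[:,::-1].astype(np.float32);print('slotline',cc,s,cv2.fitLine(pc,cv2.DIST_HUBER,0,.01,.01).ravel())
hb=(r<40)&(g<40)&(b<40);a,cc,s=comp(hb,(140,182,115,200));pc=np.argwhere(a)[:,::-1].astype(np.float32);print('handle',cc,s,cv2.minAreaRect(pc))
crop(p,130,370,100,220,3,'pics/wcc.png')
p,d,st=load('wk');C=cloud('wrist',d,st);i=p.astype(int);r,g,b=i[...,0],i[...,1],i[...,2]
rd=(r>130)&(g<60)&(b<60);a,cc,s=comp(rd,(225,290,110,200));print('key',cc,s,C[a].min(0),C[a].max(0),np.median(C[a],0))
crop(p,200,310,90,210,5,'pics/wkc.png')
E
```

```bash
cat > a.py <<'E'
from h import *
p,d,st=load('wc');C=cloud('wrist',d,st);i=p.astype(int);r,g,b=i[...,0],i[...,1],i[...,2]
m=(b>r+50)&(b>g+30)&(C[...,2]>75)&(C[...,2]<195)
m=cv2.erode(m.astype(np.uint8),np.ones((3,3)))>0
P=C[m]
for _ in range(12):
    c=np.median(P,0) if _==0 else P.mean(0)
    nn=np.linalg.eigh(np.cov((P-c).T))[1][:,0];nn*=np.sign(nn[2]);rr=(P-c)@nn;P=P[abs(rr)<max(2.,1.5*rr.std())]
print('plane',len(P),c.round(1),nn.round(4),np.degrees(np.arccos(nn[2])),np.degrees(np.arctan2(-nn[1],-nn[0])),rr.std())
# rails: white
w=(r>150)&(abs(r-b)<25)
for box in((0,310,40,62),(20,300,228,250)):
    a,cc,s=comp(w,box);pc=np.argwhere(a)[:,::-1]; rect=cv2.minAreaRect(pc.astype(np.float32));print('rail',cc,rect)
    vx,vy,x0,y0=cv2.fitLine(pc.astype(np.float32),cv2.DIST_HUBER,0,.01,.01).ravel()
    q=onplane('wrist',[[x0-100*vx,y0-100*vy],[x0+100*vx,y0+100*vy]],c+15*nn,nn,st);dd=q[0]-q[1];print(np.degrees(np.arctan2(-dd[0],dd[1])),dd/np.linalg.norm(dd))
# collar+disc
br=(r>130)&(r-b>60)&(r-g<90)
a,cc,s=comp(br,(295,350,125,185));print('brass',cc,s)
dk=(r<110)&(b<r+30)&(b<110)
a,cc,s=comp(dk|br,(290,352,120,188));hull=cv2.convexHull(np.argwhere(a)[:,::-1].astype(np.int32));e=cv2.fitEllipse(hull);print('collar',s,e)
for px in(cc,e[0]): print('slot',onplane('wrist',[px],c+12*nn,nn,st))
sl=(r<100)&(b<100); 
a,cc,s=comp(sl,(312,332,138,170));pc=np.argwhere(a)[:,::-1].astype(np.float32);print('slotline',cc,s,cv2.fitLine(pc,cv2.DIST_HUBER,0,.01,.01).ravel())
hb=(r<40)&(g<40)&(b<40);a,cc,s=comp(hb,(140,182,115,200));pc=np.argwhere(a)[:,::-1].astype(np.float32);print('handle',cc,s,cv2.minAreaRect(pc))
crop(p,130,370,100,220,3,'pics/wcc.png')
p,d,st=load('wk');C=cloud('wrist',d,st);i=p.astype(int);r,g,b=i[...,0],i[...,1],i[...,2]
rd=(r>130)&(g<60)&(b<60);a,cc,s=comp(rd,(225,290,110,200));print('key',cc,s,C[a].min(0),C[a].max(0),np.median(C[a],0))
crop(p,200,310,90,210,5,'pics/wkc.png')
E
python3 a.py
```

```text
plane 26360 [618.2  24.5 147.8] [-0.4973 -0.0543  0.8659] 30.019822454658158 6.233029305893377 0.6625153760074156
rail [148.41602067  49.88372093] ((146.49996948242188, 49.999996185302734), (292.99993896484375, 9.999998092651367), -0.0)
6.323175005304813 [-1.10136294e-01  9.93916078e-01 -9.09093005e-04]
rail [147.31084121 240.46333783] ((153.0, 238.5), (21.0, 266.0), 90.0)
6.209481225183067 [-1.08163862e-01  9.94133051e-01  2.37475687e-04]
brass [330.07052897 154.37531486] [322 138  18  34 397]
collar [ 295  128   54   53 2063] ((321.5843505859375, 153.41815185546875), (51.267051696777344, 53.216243743896484), 66.52996826171875)
slot [[ 601.86388607 -109.7926953   143.90644103]]
slot [[ 601.76645716 -109.76147436  143.85243688]]
slotline [321.00757576 154.12878788] [317 138   9  32 132] [ 1.4225091e-01 -9.8983061e-01  3.2101547e+02  1.5394170e+02]
handle [162.0988746  158.58199357] [ 147  125   28   66 1244] ((161.47982788085938, 157.7904052734375), (64.79729461669922, 23.315540313720703), 84.50768280029297)
key [252.52486188 163.76243094] [244 145  18  39 543] [ 484.15540456 -327.77173896   43.85952289] [ 546.72916675 -273.65821548  386.18967485] [ 503.24272128 -294.5942756    93.54881967]
```

View pics/wcc.png

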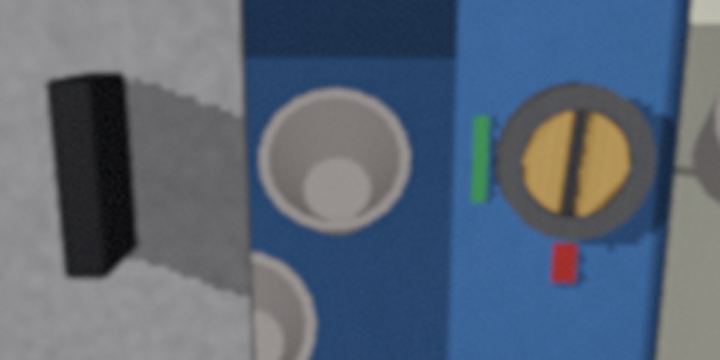

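View pics/wkc.png

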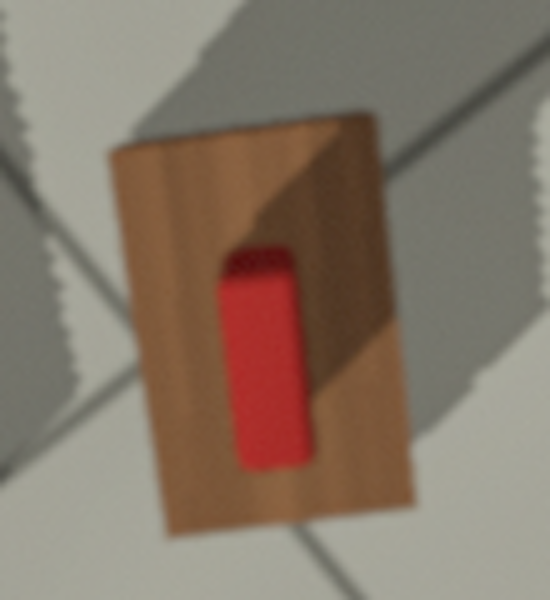

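```bash
cat > b.py <<'E'
from h import *
u,y,n=frame(np.radians(6.25)); c=np.array([618.2,24.5,147.8])
p,d,st=load('wc');C=cloud('wrist',d,st);i=p.astype(int);r,g,b=i[...,0],i[...,1],i[...,2]
h=(C-c)@n
m,cc,s=comp((h>42)&(h<60)&(r<60),(140,182,115,200));P=C[m];print('handle top n',m.sum(),np.median(h[m]))
pc=np.argwhere(m)[:,::-1].astype(np.float32);q=onplane('wrist',pc,c+50*n,n,st)
f=np.c_[(q-c)@u,(q-c)@y].astype(np.float32);rc=cv2.minAreaRect(f);print(rc, 'grip pt',c+u*rc[0][0]+y*rc[0][1]+36*n)
# slot
m=(r<95)&(g<95)
k=np.zeros(m.shape,np.uint8);cv2.circle(k,(322,154),15,1,-1)
pc=np.argwhere(m&(k>0))[:,::-1].astype(float);q=onplane('wrist',pc,c+12*n,n,st)
S=onplane('wrist',[[321.6,153.6]],c+12*n,n,st)[0]
f=np.c_[(q-S)@u,(q-S)@y].astype(np.float32);l=cv2.fitLine(f,cv2.DIST_HUBER,0,.01,.01).ravel();print('slot',S,l,len(pc),np.degrees(np.arctan2(l[1],l[0])),cv2.minAreaRect(f))
hd=c+u*rc[0][0]+y*rc[0][1]+36*n
print('handle->slot in face',(hd-S)@u,(hd-S)@y,(hd-S)@n)
# cabinet check: right edge, plane height at front etc
# collar edges on plane
# key
p,d,st=load('wk');C=cloud('wrist',d,st);i=p.astype(int);r,g,b=i[...,0],i[...,1],i[...,2]
m,cc,s=comp((r>140)&(g<70)&(b<70),(225,290,110,200));
Z=np.array([0,0,1.]);print('red depth',np.percentile(C[m][:,2],[10,50,90]))
hi,_,s=comp(m&(r>170),(225,290,110,200));print(s)
pc=np.argwhere(hi)[:,::-1].astype(np.float32);q=onplane('wrist',pc,np.array([0,0,95.]),Z,st)
rc=cv2.minAreaRect(q[:,:2].astype(np.float32));print('key',rc)
B=cv2.boxPoints(rc);print(B)
w=(r>g+15)&(g>b+8)&(r<190);m2,_,s=comp((w&(r>60))|m,(215,292,105,202))
pc=np.argwhere(m2&(C[...,2]>35)&(C[...,2]<52))[:,::-1].astype(np.float32);q=onplane('wrist',pc,np.array([0,0,45.]),Z,st)
print('stand',cv2.minAreaRect(q[:,:2].astype(np.float32)),np.median(C[m2&~m][:,2]))
# top view bystanders
E
python3 b.py
```

```text
handle top n 1085 49.663417930024
((-28.823230743408203, 22.031160354614258), (58.01933288574219, 15.20783805847168), 0.04733342304825783) grip pt [573.0952359   41.72311401 164.56529916]
slot [ 601.63426438 -109.81771676  143.70657242] [ 0.9973222  -0.07313273 -0.60183275  0.6149871 ] 111 -4.1939406 ((-0.24518203735351562, 0.47458839416503906), (3.9905879497528076, 29.41659927368164), 85.21829223632812)
handle->slot in face 0.14823411323801494 153.7470781687585 24.0
red depth [92.21244863 93.5317073  94.4911318 ]
[245 148   8  35 179]
key ((504.6506652832031, -290.7891540527344), (6.725666522979736, 33.47443771362305), 51.935302734375)
[[ 489.39984 -283.11743]
 [ 515.75476 -303.7561 ]
 [ 519.9015  -298.46088]
 [ 493.54657 -277.8222 ]]
stand ((501.8612060546875, -294.82403564453125), (59.557132720947266, 89.56366729736328), 59.39258575439453) 43.74431391164654
```

```bash
cat > c.py <<'E'
from h import *
Z=np.array([0,0,1.])
p,d,st=load('wk');C=cloud('wrist',d,st);i=p.astype(int);r,g,b=i[...,0],i[...,1],i[...,2]
for th in(130,150,160):
    m,cc,s=comp((r>th)&(g<80)&(b<80)&(C[...,2]>86)&(C[...,2]<105),(225,290,110,200))
    pc=np.argwhere(m)[:,::-1].astype(np.float32);q=onplane('wrist',pc,np.array([0,0,95.]),Z,st)[:,:2].astype(np.float32)
    rc=cv2.minAreaRect(q);l=cv2.fitLine(q,cv2.DIST_HUBER,0,.01,.01).ravel()
    print(th,s,rc,np.degrees(np.arctan2(l[1],l[0])),q.mean(0))
q,e,_=load('top0');Y=cloud('top',e)
# bystanders: heights
for nm,px in(('jebena',(378,162)),('cupA',(309,150)),('cupB',(340,142)),('spat',(295,234)),('spat2',(343,232))): print(nm,Y[px[1],px[0]].round())
E
python3 c.py
```

```text
130 [244 145  18  40 552] ((502.6034240722656, -294.2745361328125), (13.890180587768555, 38.213661193847656), 58.61901092529297) -30.974014 [ 502.97153 -294.48273]
150 [244 146  17  38 500] ((502.69671630859375, -293.75579833984375), (13.026318550109863, 36.93331527709961), 58.34579086303711) -31.440458 [ 503.06985 -294.0091 ]
160 [244 147  16  37 441] ((502.9348449707031, -293.7594299316406), (11.939279556274414, 35.75214385986328), 58.64352035522461) -30.814476 [ 503.2973  -293.86307]
jebena [ 592. -471.  130.]
cupA [ 673. -225.    4.]
cupB [ 707. -358.    2.]
spat [ 320. -158.   -3.]
spat2 [ 327. -351.   21.]
```

```bash
cat > d.py <<'E'
from h import *
u,y,n=frame(np.radians(6.25));R=toolrot(u,-n)
hd=np.array([573.1,41.7,164.6])
ctrl.gripper_to(44,40)
ctrl.move_ptp(hd+90*n,R)
print(ctrl.move_l(hd+8*n,vel=80,threshold=12))
s=sensors.read_state();print(s['eef_pos'],s['force'])
ctrl.gripper_to(0,40);s=sensors.read_state();print(s['t'],s['grip_width'],s['eef_pos']-hd,s['force'])
E
python3 d.py
```

```text
False
[569.39175628  41.17255823 172.11294949] [-0.34091786 -0.04544634  0.07369804]
5.4417 13.478522765642854 [-3.87180588 -0.2495766   7.64651269] [-4.90207858  0.7215982   5.24764019]
```

```bash
cat > e.py <<'E'
from h import *
u,y,n=frame(np.radians(6.25))
s=sensors.read_state();p0=s['eef_pos'].copy()
print(ctrl.move_l(p0-66*y,vel=70,threshold=25))
a=ctrl.move_l(p0-82*y,vel=20,threshold=12)
s=sensors.read_state();print(a,s['t'],s['grip_width'],(s['eef_pos']-p0)@np.c_[u,y,n],s['force']@np.c_[u,y,n])
look('wrist','wd1')
E
python3 e.py
```

```text
False
True 7.0583 13.26688569897724 [ 3.94587639e-02 -7.36518555e+01  9.53600358e-03] [1.36363467 2.38132707 2.22450979]
```

View pics/wd1.png

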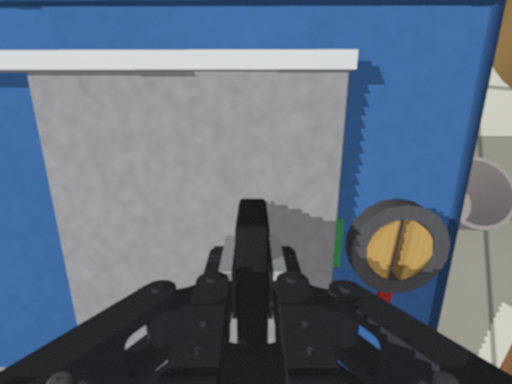

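```bash
cat > f.py <<'E'
from h import *
u,y,n=frame(np.radians(6.25));F=np.c_[u,y,n]
S=np.array([601.63,-109.82,143.7])
s=sensors.read_state();p0=s['eef_pos'].copy()
a=ctrl.move_l(p0-3*y,vel=15,threshold=15)
s=sensors.read_state();print(a,(s['eef_pos']-p0)@F,s['force']@F)
p1=s['eef_pos'].copy()
ctrl.gripper_to(40);s=sensors.read_state();print('rel to S',(s['eef_pos']-S)@F,(s['eef_pos']-p1)@F,s['force']@F)
ctrl.move_l(s['eef_pos']+75*n,vel=120)
V=S+110*n-u*0; ctrl.gripper_to(84);ctrl.move_l(V,vel=150);ctrl.hold(.15);look('wrist','ws1')
s=sensors.read_state();print(s['t'],s['force'])
E
python3 f.py
```

```text
True [-0.01440212 -0.03562495  0.01869531] [2.01638385 2.04646657 2.82891931]
rel to S [-7.24367409e-02  8.05564092e+01  3.22896373e+01] [-0.75067614  0.32769124 -0.32495905] [-0.35653864 -0.94711002  0.69335521]
9.95 [-0.21168838 -0.23306528 -1.12073837]
```

View pics/ws1.png

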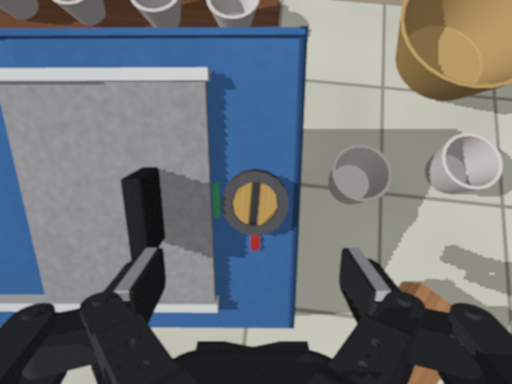

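```bash
cat > g.py <<'E'
from h import *
import sys
u,y,n=frame(np.radians(6.25));F=np.c_[u,y,n];S=np.array([601.63,-109.82,143.7])
p,d,st=load('ws1');C=cloud('wrist',d,st);i=p.astype(int);r,g,b=i[...,0],i[...,1],i[...,2]
print('height of disc',np.median(((C-S)@n)[190:215,262:270]), 'face',np.median(((C-S)@n)[240:260,275:290]))
br=(r>130)&(r-b>50)&(r-g<90)
m,cc,s=comp(br|((r<115)&(abs(b-r)<25)),(218,294,165,240));hull=cv2.convexHull(np.argwhere(m)[:,::-1].astype(np.int32));e=cv2.fitEllipse(hull);print(s,e)
pc=hull[:,0].astype(float);q=(onplane('wrist',pc,S,n,st)-S)@F;print('collar circle',cv2.minEnclosingCircle(q[:,:2].astype(np.float32)))
k=np.zeros(r.shape,np.uint8);cv2.circle(k,(255,202),21,1,-1)
B=br&(k>0);q=(onplane('wrist',np.argwhere(B)[:,::-1].astype(float),S,n,st)-S)@F
h=cv2.convexHull(q[:,:2].astype(np.float32));print('disc',cv2.minEnclosingCircle(h))
k[:]=0;cv2.circle(k,(255,202),17,1,-1)
for th in(70,90,110):
    m=(r<th)&(k>0);q=(onplane('wrist',np.argwhere(m)[:,::-1].astype(float),S,n,st)-S)@F;f=q[:,:2].astype(np.float32);l=cv2.fitLine(f,cv2.DIST_HUBER,0,.01,.01).ravel();print(th,len(f),l,np.degrees(np.arctan2(l[1],l[0])),'y at 0',l[3]-l[2]*l[1]/l[0],cv2.minAreaRect(f))
crop(p,200,310,150,260,6,'pics/ws1c.png')
E
python3 g.py
```

```text
height of disc -0.08897262911860473 face -12.132383489075085
[ 222  169   66   71 3191] ((254.8720703125, 202.97128295898438), (64.87483215332031, 68.1769790649414), 171.8660888671875)
collar circle ((-1.7067320346832275, -1.719529628753662), 29.015487670898438)
disc ((0.5321810841560364, -0.6892597675323486), 16.971155166625977)
70 187 [ 0.99638754 -0.08492279  1.1202962  -0.18946914] -4.871585 y at 0 -0.09398553 ((0.8324766159057617, -0.15766334533691406), (4.356597423553467, 27.856054306030273), 85.03125)
90 224 [ 0.99587965 -0.09068454  1.0056716  -0.16365574] -5.2029896 y at 0 -0.07207955 ((0.8389797210693359, -0.10993480682373047), (5.161686420440674, 27.8458194732666), 84.79877471923828)
110 256 [ 0.9965782  -0.08265474  1.0634507  -0.1368816 ] -4.7411766 y at 0 -0.04868056 ((0.8355836868286133, -0.14379358291625977), (6.028659820556641, 27.847286224365234), 84.83149719238281)
```

View pics/ws1c.png

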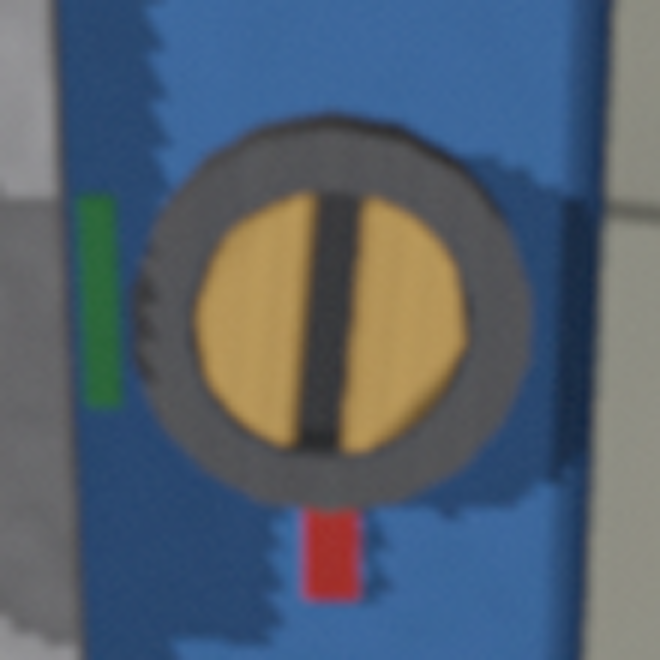

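```bash
cat > k.py <<'E'
from h import *
a=np.radians(-31);k=np.array([np.cos(a),np.sin(a),0]);R=toolrot(k,[0,0,-1]);K=np.array([502.7,-294.2,70])
ctrl.move_l(sensors.read_state()['eef_pos']+60*np.array([-.5,0,.866]),vel=200)
ctrl.gripper_to(50,80)
ctrl.move_ptp(K+[0,0,100],R);ctrl.hold(.05);look('wrist','wk2')
print(ctrl.move_l(K+[0,0,8],vel=80,threshold=10))
s=sensors.read_state();print(s['t'],s['eef_pos'],s['force'])
E
python3 k.py
```

```text
False
13.1083 [ 503.22812    -294.59345215   78.76249041] [-0.41128276  0.03823937  0.11684992]
```

View pics/wk2.png

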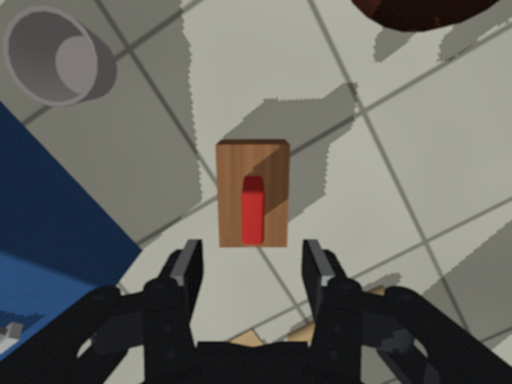

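```bash
cat > k2.py <<'E'
from h import *
s=sensors.read_state();np.savez('grasp.npz',pos=s['eef_pos'],rot=s['eef_rot'],q=s['q'])
ctrl.gripper_to(0,80);ctrl.hold(.1)
s=sensors.read_state();print(s['grip_width'],s['eef_pos'],s['force'])
ctrl.move_l(s['eef_pos']+[0,0,130],vel=120)
u,y,n=frame(np.radians(6.25));S=np.array([601.63,-109.82,143.7])+.4*u+.1*y
t=np.radians(5);x=np.cos(t)*u-np.sin(t)*y
s=sensors.read_state();print(s['grip_width'],s['eef_pos'],s['force'],s['t'])
ctrl.move_ptp(S+125*n,toolrot(x,-n));ctrl.hold(.1);look('wrist','wi1');look('side','si1')
p,_,_=load('si1');crop(p,220,350,110,310,3,'pics/si1c.png')
E
python3 k2.py
```

```text
15.083435880514363 [ 503.12784415 -294.53413797   78.65163976] [-0.83330531  0.14589444  3.37449857]
15.120800005354058 [ 502.4986437  -294.05812882  207.42920915] [ 0.45913731  0.29474306 -0.42953191] 14.85
```

View pics/wi1.png

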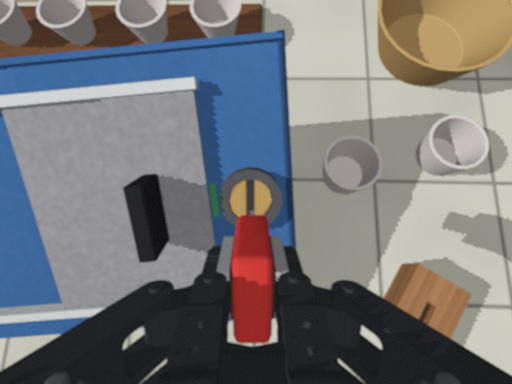

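View pics/si1c.png

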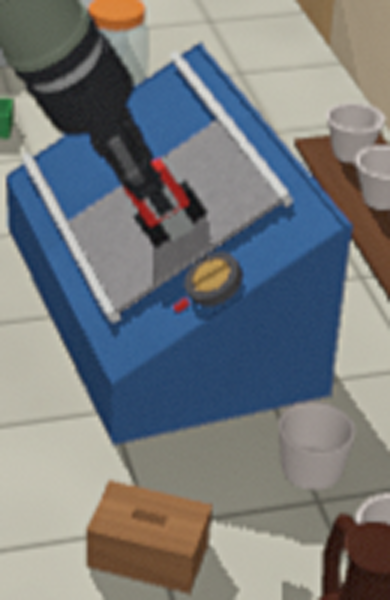

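```bash
cat > g2.py <<'E'
from h import *
u,y,n=frame(np.radians(6.25));S=np.array([601.63,-109.82,143.7])+.4*u+.1*y
t=np.radians(5);x=np.cos(t)*u-np.sin(t)*y;yy=np.cross(n,x);F=np.c_[x,yy,n]
p,d,st=load('wi1');i=p.astype(int);r=i[...,0]
print(st['eef_rot'].T@np.c_[x,-yy,-n].round(3),(st['eef_pos']-S)@F)
k=np.zeros(r.shape,np.uint8);cv2.circle(k,(250,197),17,1,-1);k[211:]=0
for th in(70,90,110):
    m=(r<th)&(k>0);q=(onplane('wrist',np.argwhere(m)[:,::-1].astype(float),S,n,st)-S)@F;f=q[:,:2].astype(np.float32);l=cv2.fitLine(f,cv2.DIST_HUBER,0,.01,.01).ravel();print(th,len(f),np.degrees(np.arctan2(l[1],l[0])),'y at 0',l[3]-l[2]*l[1]/l[0],f.min(0),f.max(0))
# key end-face symmetric centre in tool y at depth
g=i[...,1];m=(r>120)&(g<60);
for v in(225,260,300): us=np.where(m[v,200:310])[0]+200;print(v,us.min(),us.max(),us.mean())
print(proj('wrist',[st['eef_pos']+st['eef_rot']@[20,0,z] for z in(-15,10,31)],st))
E
python3 g2.py
```

```text
[[ 9.99870544e-01  6.16872447e-04  2.89059961e-04]
 [-9.03874397e-04  9.99513378e-01 -6.63222833e-04]
 [-2.80638782e-04  1.27579803e-03  9.99940237e-01]] [  0.65752473  -1.3544214  124.85648712]
70 147 -0.18015149 y at 0 -0.43604878 [-9.57046  -2.126239] [16.354492   1.2664992]
90 181 -1.28861 y at 0 0.011842366 [-9.576008 -2.126239] [16.354492   2.1075387]
110 212 -0.21166833 y at 0 -0.4385076 [-9.577395  -2.9435472] [16.354492  2.777429]
225 237 264 250.5
260 232 271 255.48387096774192
300 234 271 252.5
[[250.47098029 257.7544248 ]
 [250.71931219 231.00439922]
 [250.86923113 214.85530534]]
```

```bash
cat > ins.py <<'E'
from h import *
u,y,n=frame(np.radians(6.25));S=np.array([601.63,-109.82,143.7])+.4*u+.1*y
t=np.radians(5);x=np.cos(t)*u-np.sin(t)*y;yy=np.cross(n,x);F=np.c_[x,yy,n];R=toolrot(x,-n);S=S-.2*yy
e=lambda:((sensors.read_state()['eef_pos']-S)@F)
print(e());off=np.zeros(3)
ctrl.move_l(S+85*n,R,vel=100);ctrl.hold(.1);print(e())
ctrl.move_l(S+68*n,R,vel=50);ctrl.hold(.1);v=e();print(v)
off=-(v[0]*x+v[1]*yy)
ctrl.move_l(S+68*n+off,R,vel=50);ctrl.hold(.1);print(e())
f0=sensors.read_state()['force']@F
a=ctrl.move_l(S+55*n+off,R,vel=20,threshold=7);s=sensors.read_state();print(a,e(),f0,s['force']@F,s['t'])
E
python3 ins.py
```

```text
[  0.49406974  -1.1668306  124.72162168]
[ 0.65415256 -0.27604813 85.47123076]
[4.12511393e-02 8.53458610e-03 6.79648435e+01]
[ 7.51388391e-02 -3.91854407e-02  6.81211638e+01]
True [-0.30884706  0.05879612 55.73177606] [-0.64206761  0.1435004  -0.33162928] [-0.18379716 -0.71096892  6.10837726] 18.025
```

```bash
cat > turn.py <<'E'
from h import *
u,y,n=frame(np.radians(6.25));S0=np.array([601.63,-109.82,143.7])+.4*u
P=S0+56.3*n
w0=sensors.read_state();print(w0['wrist_torque']@n)
for t in(5,30,55,75,84,88,91,93):
    t=np.radians(t);x=np.cos(t)*u-np.sin(t)*y;R=toolrot(x,-n)
    ctrl.move_l(P,R,vel=25)if 0 else ctrl.move_ptp(P,R)
    s=sensors.read_state();X=s['eef_rot'][:,0];ang=np.degrees(np.arctan2(-X@y,X@u))
    print(round(np.degrees(t)),'ang %.2f'%ang,'M %.3f'%(s['wrist_torque']@n),((s['eef_pos']-S0)@np.c_[u,y,n]).round(2),(s['force']@np.c_[u,y,n]).round(1),round(s['t'],2),round(s['grip_width'],2))
    if abs(s['wrist_torque']@n)>0.6: break
look('wrist','wt1');look('side','st1')
p,_,_=load('st1');crop(p,220,350,110,310,3,'pics/st1c.png')
E
python3 turn.py
```

```text
-0.06896223369175886
5 ang 5.00 M 0.033 [-0.13  0.07 56.12] [ 0.4 -0.2 -0.8] 18.27 15.11
30 ang 29.87 M 0.049 [-0.65 -0.29 55.97] [-1.9 -2.4 -1.3] 18.77 15.08
55 ang 54.79 M 0.103 [-0.95 -0.49 56.  ] [-3.9 -4.8 -1.3] 19.27 15.26
75 ang 74.79 M 0.073 [-1.28 -0.62 55.98] [-5.  -5.2 -0.7] 19.7 15.36
84 ang 83.79 M 0.034 [-1.44 -0.61 55.96] [-4.9 -6.1 -0.5] 19.98 15.44
88 ang 87.78 M 0.092 [-1.56 -0.64 55.94] [-5.5 -6.2  1.2] 20.23 14.62
91 ang 90.78 M 0.073 [-1.59 -0.64 55.97] [-4.8 -5.7  0.3] 20.48 15.01
93 ang 92.77 M 0.085 [-1.65 -0.6  55.95] [-4.7 -6.2  1.2] 20.73 15.08
```

View pics/wt1.png

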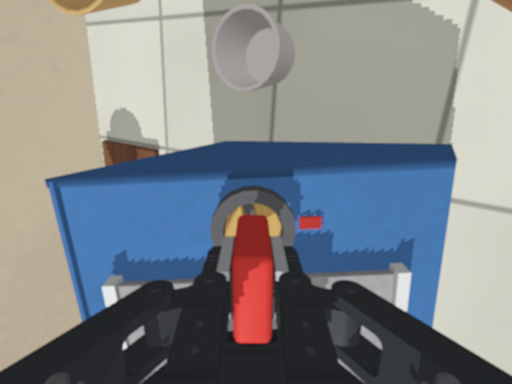

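View pics/st1c.png

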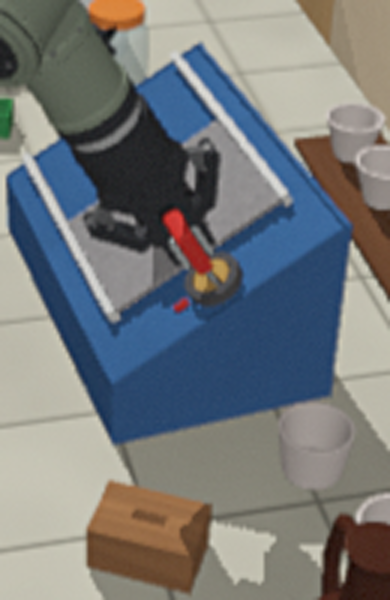

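```bash
cat > turn2.py <<'E'
from h import *
u,y,n=frame(np.radians(6.25));S0=np.array([601.63,-109.82,143.7])+.4*u
P=S0+56.3*n
for t in(95,97,99,100,101,102,103,104,105,106,107,108):
    t=np.radians(t);x=np.cos(t)*u-np.sin(t)*y;R=toolrot(x,-n)
    ctrl.move_ptp(P,R);ctrl.hold(.05)
    s=sensors.read_state();X=s['eef_rot'][:,0];ang=np.degrees(np.arctan2(-X@y,X@u))
    M=s['wrist_torque']@n
    print(round(np.degrees(t)),'ang %.2f'%ang,'M %.3f'%M,((s['eef_pos']-S0)@np.c_[u,y,n]).round(2),(s['force']@np.c_[u,y,n]).round(1),round(s['t'],2),round(s['grip_width'],2))
    if abs(M)>0.45: break
look('wrist','wt2')
p,_,_=load('wt2');crop(p,190,320,160,290,5,'pics/wt2c.png')
E
python3 turn2.py
```

```text
95 ang 94.77 M 0.077 [-1.68 -0.61 55.95] [-5.1 -4.9  0.8] 21.12 14.83
97 ang 96.77 M 0.092 [-1.71 -0.62 55.94] [-6.4 -5.6  1.7] 21.43 15.35
99 ang 98.77 M 0.047 [-1.76 -0.59 55.94] [-5.3 -5.5  1.3] 21.73 14.72
100 ang 99.77 M 0.130 [-1.75 -0.61 55.95] [-5.8 -4.9  1.6] 22.02 15.33
101 ang 100.76 M 0.103 [-1.8  -0.56 55.93] [-5.6 -5.5  1.7] 22.32 15.17
102 ang 101.75 M 0.173 [-1.8  -0.59 55.94] [-5.8 -5.6  1.5] 22.62 15.21
103 ang 102.73 M 0.189 [-1.86 -0.58 55.95] [-5.9 -4.8  1.2] 22.93 15.37
104 ang 103.70 M 0.293 [-1.9  -0.58 55.94] [-6.7 -5.   1. ] 23.23 15.22
105 ang 104.68 M 0.437 [-1.91 -0.59 55.93] [-6.4 -5.3  1. ] 23.52 14.93
106 ang 105.65 M 0.547 [-1.91 -0.6  55.94] [-6.2 -5.5  0.8] 23.82 14.93
```

View pics/wt2c.png

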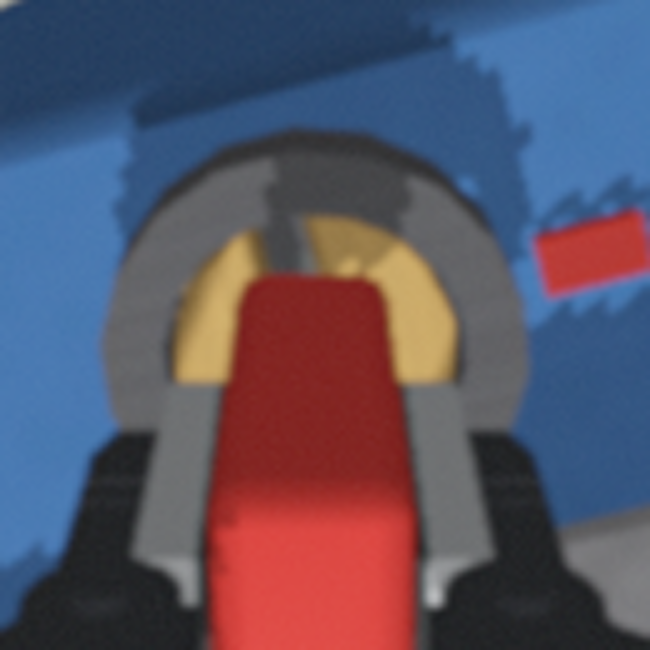

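```bash
cat > out.py <<'E'
from h import *
u,y,n=frame(np.radians(6.25));S0=np.array([601.63,-109.82,143.7])+.4*u
P=S0+56.3*n
for t in(98,92):
    t=np.radians(t);x=np.cos(t)*u-np.sin(t)*y;R=toolrot(x,-n)
    ctrl.move_ptp(P-0.8*u,R)
    s=sensors.read_state();print('M %.3f'%(s['wrist_torque']@n),(s['force']@np.c_[u,y,n]).round(1),((s['eef_pos']-S0)@np.c_[u,y,n]).round(2))
ctrl.move_l(P-.8*u+50*n,R,vel=60)
ctrl.move_l(P-.8*u+85*n-40*u,R,vel=100);ctrl.hold(.1);look('wrist','wo1');look('side','so1')
p,_,_=load('so1');crop(p,220,350,110,310,3,'pics/so1c.png')
s=sensors.read_state();print(s['t'],s['grip_width'])
E
python3 out.py
```

```text
M 0.017 [-3.5 -1.9  0. ] [-1.61  0.43 56.03]
M -0.027 [-1.6  0.  -0.2] [-0.69  0.53 56.23]
26.25 15.145934196878146
```

View pics/wo1.png

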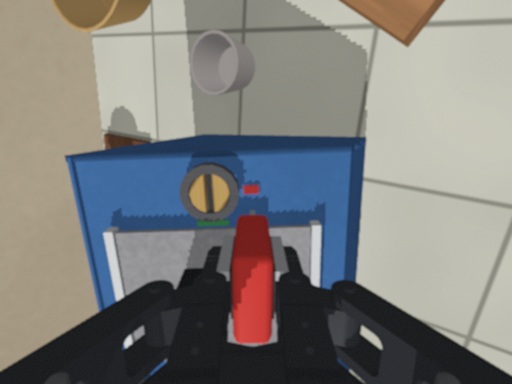

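View pics/so1c.png

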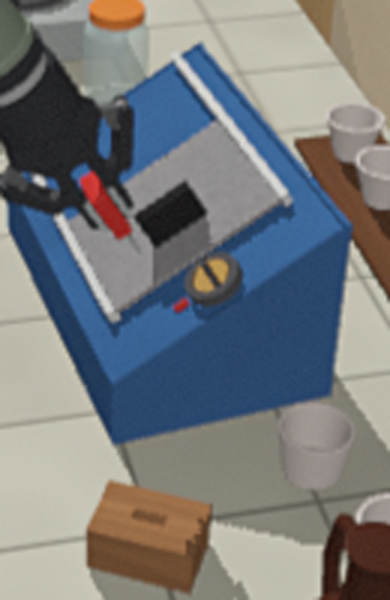

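```bash
cat > g3.py <<'E'
from h import *
u,y,n=frame(np.radians(6.25));F=np.c_[u,y,n];S=np.array([601.63,-109.82,143.7])
p,d,st=load('wo1');r=p[...,0].astype(int)
k=np.zeros(r.shape,np.uint8);cv2.circle(k,(209,193),16,1,-1)
for th in(70,90,110):
    m=(r<th)&(k>0);q=(onplane('wrist',np.argwhere(m)[:,::-1].astype(float),S,n,st)-S)@F;f=q[:,:2].astype(np.float32);l=cv2.fitLine(f,cv2.DIST_HUBER,0,.01,.01).ravel();print(th,len(f),'ang',np.degrees(np.arctan2(-l[1],l[0]))%180,cv2.minAreaRect(f))
E
python3 g3.py
cat > put.py <<'E'
from h import *
z=np.load('grasp.npz');G=np.array([503.0,-294.4,78.65]);a=np.radians(-31);R=toolrot([np.cos(a),np.sin(a),0],[0,0,-1])
s=sensors.read_state();ctrl.move_l(s['eef_pos']+[-20,-20,60],vel=150)
ctrl.move_ptp(G+[0,0,60],R);ctrl.hold(.15)
s=sensors.read_state();print(s['eef_pos']-G,s['force'],s['t'],s['q'].round(2));look('side','sp1')
p,_,_=load('sp1');crop(p,220,350,110,310,3,'pics/sp1c.png')
look('wrist','wp1')
E
python3 put.py
```

```text
70 107 ang 89.74389 ((-1.3062785863876343, -0.8082733154296875), (3.05249285697937, 29.343595504760742), 0.1872882843017578)
90 167 ang 89.53169 ((-0.9075655937194824, -0.8050336837768555), (4.72567892074585, 29.316547393798828), 0.8136053085327148)
110 217 ang 89.7823 ((-0.7693014144897461, -0.8071184158325195), (6.096945285797119, 29.34792709350586), 0.07865787297487259)
[ 0.40108531  0.31249986 61.68160699] [ 0.09345304  0.25256488 -1.04567883] 27.9 [-0.68  0.34  1.63  0.    1.17  1.43]
```

View pics/sp1c.png

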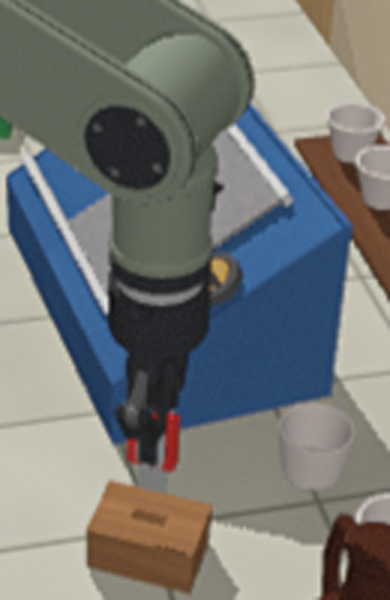

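View pics/wp1.png

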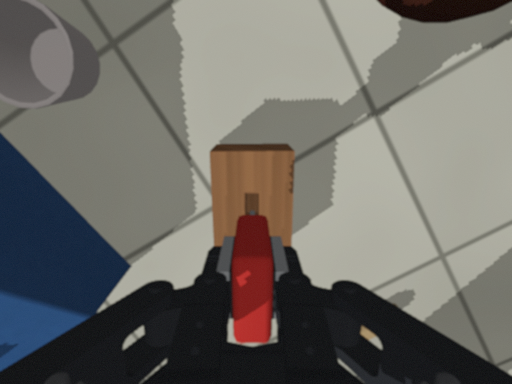

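```bash
cat > put2.py <<'E'
from h import *
G=np.array([503.0,-294.4,78.65])
print(ctrl.move_l(G+[0,0,20],vel=60,threshold=8),sensors.read_state()['eef_pos']-G)
print(ctrl.move_l(G+[0,0,4],vel=40,threshold=8),sensors.read_state()['eef_pos']-G)
print(ctrl.move_l(G+[0,0,-2.5],vel=12,threshold=6));s=sensors.read_state();print(s['eef_pos']-G,s['force'],s['t'])
E
python3 put2.py
```

```text
False [ 0.172727   -0.15577286 20.02863611]
False [-0.18273556  0.14588427  3.62727889]
True
[ 0.21800588 -0.17473164 -0.00603669] [-0.5064135   0.78111331  4.308171  ] 29.7917
```

Seated at the same height it was picked from. Now I'll release, retreat and check.

```bash
cat > rel.py <<'E'
from h import *
ctrl.gripper_to(46);ctrl.hold(.1);s=sensors.read_state()
ctrl.move_l(s['eef_pos']+[0,0,120],vel=100);ctrl.hold(.1);look('wrist','wf1')
s=sensors.read_state();a=np.radians(-31)
ctrl.set_joints([-1.379,0.207,1.542,0,1.393,-0.15]);ctrl.hold(.2);look('side','sf');look('top','tf')
print(sensors.read_state()['t'],sensors.read_state()['force'])
Z=np.array([0,0,1.]);p,d,st=load('wf1');C=cloud('wrist',d,st);i=p.astype(int);r,g,b=i[...,0],i[...,1],i[...,2]
m,cc,q=comp((r>130)&(g<80)&(b<80)&(C[...,2]>80)&(C[...,2]<110),(200,310,90,300));q=onplane('wrist',np.argwhere(m)[:,::-1].astype(float),np.array([0,0,95.]),Z,st)[:,:2].astype(np.float32)
print('key',cc,cv2.minAreaRect(q),np.percentile(C[m][:,2],[10,50,90]))
p,_,_=load('sf');crop(p,190,350,110,310,3,'pics/sfc.png')
E
python3 rel.py
```

```text
33.575 [-0.52163889  0.71542964  0.43383372]
key [251.92350956 203.33745782] ((503.499267578125, -295.57928466796875), (13.905238151550293, 37.418861389160156), 58.9887580871582) [93.08507243 94.10464276 94.99486811]
```

View pics/sfc.png

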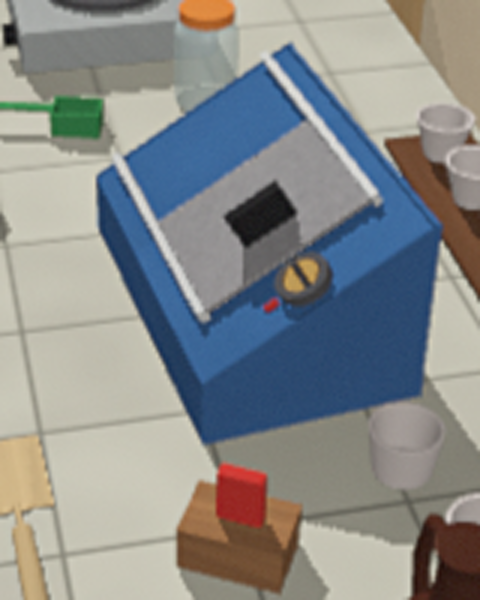

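View pics/wf1.png

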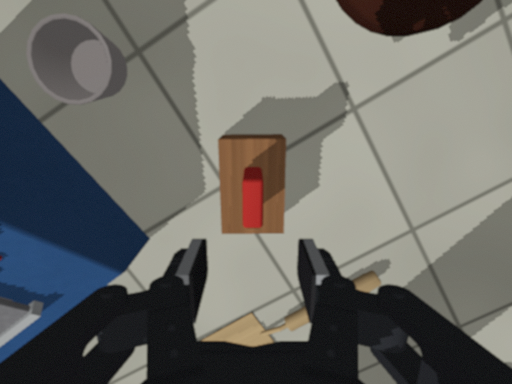

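View pics/tf.png

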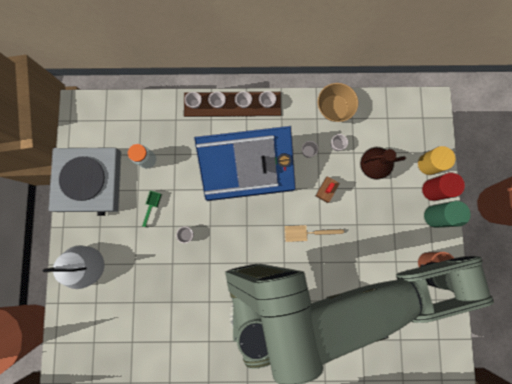

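```bash
python3 -c "
from plant import ctrl
ctrl.finish_job()"
```

```text
the job is handed in; nothing more can be done
```

The job is done and handed in at about 34 s of the 69 s allowed. finish_job gives no verdict, so the results below are from my own checks.

- **Door:** I slid it shut by the handle for 73.7 mm until it met its stop. The handle then measured about 80 mm from the slot, as it should when shut.
- **Fastener:** I took the key from the stand, put its blade about 8 mm into the slot and turned it clockwise. The moment rose from about 0.1 to 0.55 N m at the stop. With the key out, the slot measured 89.7° (level, locked).
- **Key:** I put it back in the pocket. The gripper met contact at the same height as at the pick, and the top of the handle measured 94 mm (95 expected). It stands upright and released, with the arm back at its start pose.
- **Surroundings:** In the final pictures the cups, pot, jar, scoop and spatula look where they were at the start. I compared them by eye only.

**Disagreements:**
- The slot measured about 5° clockwise of open at the start rather than 0, and I aligned the blade to that.
- During the turn the blade's play in the slot let the key run to about 106° before the torque built up, with 6–8 N of side force.
- The key's measured position differs by about 1.5 mm from the first look, which is within the pocket's play.

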